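# Point out the undersized capacitor and acknowledge it

### The job

Three black capacitors stand in the grey kit tray and one is thinner and shorter than the other two. Point it out to the overhead inspection camera: point the fingertips down at the middle of its top from about 2 cm above and stay there for two seconds, without touching it and without bringing the fingertips close above either of the other two. Then press the round palm button on the small grey box beside the tray all the way down, where it stays, and back off; do not touch the tray, the capacitors or the loose parts around, and leave them all where they are.

Things in the scene. Friction and masses are not known exactly. Their poses are not given: they have to be found in the camera images.
- tray: Shallow grey plastic kit tray, fixed to the worktop, 80 (x) x 230 (y) mm, rim 11 mm high, floor 3 mm thick. Origin at the centre of its underside; y runs along its length. The three capacitors stand upright in it in a row, roughly 75 mm apart; which place holds the small one varies.
- cap_small: The undersized capacitor: upright cylinder, black with a silver top, 22 mm in diameter and 42 mm high, loose. Origin at the centre of its underside, z up.
- cap_small_top (a point): Centre of the flat top of the undersized capacitor (about 45 mm above the worktop).
- cap_big_a: A full-size capacitor: upright cylinder, black with a silver top, 30 mm in diameter and 50 mm high, loose, not to be pointed at or touched. Origin at the centre of its underside, z up.
- cap_big_a_top (a point): Centre of the flat top of that capacitor (about 53 mm above the worktop).
- cap_big_b: The other full-size capacitor, identical: 30 mm in diameter and 50 mm high, loose. Origin at the centre of its underside, z up.
- cap_big_b_top (a point): Centre of the flat top of that capacitor (about 53 mm above the worktop).
- ack_box: Small grey control box, fixed to the worktop to the left of the tray, 72 x 66 x 40 mm, with a round palm button on top. Origin at the centre of its underside, z up.
- ack_button_top (a point): Centre of the top of the black palm button, 36 mm in diameter, 65 mm above the worktop when up; moves with the button.
- ack_button (a joint): Travel of the palm button in m: 0 up, 0.007 fully down. It is pushed straight down against about 4 N of friction, has no spring and stays where it is left; fully down, its top is still 13 mm above the steel collar beneath it.
- transformer: Bystander: iron-core transformer, 43 x 66 x 40 mm, loose, behind the tray. Origin at the centre of its underside.
- heat_sink: Bystander: bare metal finned heat sink, 40 x 42 x 20 mm, loose, to the right of the tray. Origin at the centre of its underside.
- terminals: Bystander: six-way terminal block, 22 x 63 x 20 mm, loose, to the right of the tray. Origin at the centre of its underside.
Things that resemble listed ones, but are neither listed nor needed, are in the scene too. Leave any purple or turquoise look-alike of the cap_big_b alone.

How it is judged:
By the outcome, as a careful person would: the job done as asked, in the order asked, and still so for the second after the job is handed in, with the robot touching nothing.
It also fails if it takes over 42 s, if anything falls off the work surface, if the arm or the gripper's body presses on something with over 40 N, if the wrist force passes 120 N, or if a joint passes its speed limit or range.

### The arm

A 6-joint arm with a two-finger parallel gripper is mounted at the origin on a cart in front of the work surface, level with it; the furniture and walls round the work are solid. World frame = base frame: x ahead of the robot, y to its left, z up, the work surface at z = 0. Lengths are in m, angles in rad, forces in N, time in s.
With the tool pointing down it reaches from about 0.25 to 0.725 m from the base axis. Payload 4 kg.
Tool frame: the origin (TCP) lies on the centre line of the jaws, within the pads' length; the fingertips stand 17 mm ahead of it and the grasp point (between the pads) lies 2 mm behind it; z points along the fingers, y is the line along which they close (so a half turn about z gives the same grasp; the last joint's range is limited). The gripper opens to 85 mm and grips with 20 to 120 N. Pads are 22 mm wide; open, the fingers measure 114 mm over their backs; the gripper's body (76 mm by 85 mm) begins 54 mm behind the grasp point. The pads swing forward as they close: fully open they stand 13 mm farther back than shut.
Start: joints at [1.254, 0.241, 0.005, 1.335, 0, 1.571], TCP at [0.156, 0.475, 0.248] pointing down, gripper open.
Joint ranges: [-2.72, 2.72], [-1.05, 1.87], [-1.09, 1.28], [-1.99, 2.15], [-1.42, 1.44], [-3.14, 3.14]. Speed limits (rad/s): [2.79, 2.79, 3.14, 3.14, 3.14, 3.14].

### API

Orientations are given as a 3x3 rotation matrix whose columns are the frame's x, y, z axes.
In Python, from plant import env, optics, ticket gives the robot as it stands.
- The arm moves only by the tool play_rows, never from a script. Its argument "targets" is a list of rows, each a list of 3 entries, a list of its own where there are three numbers: the shift along the tool's x, y, z in cm, then the turn about the tool's z in degrees, then the closure, from 0 (fully open) to 1 (shut). A call has 1 to 8 rows; each row is the pose to reach, as a shift and turn from the pose commanded when the call began, along the tool's axes at that moment; what a row does not reach only later rows make up. A row lasts 1/8 s, in which the tool goes at most 62.5 mm and 10.7 degrees, less where a joint would pass 70% of its speed; a pose out of reach is approached as far as the arm can. A call with a gripper value outside its range is refused whole. The fingers move at their own pace and stop on an object; "squeeze" is the grip in N (left out, the last holds). Time passes only in rows, so rows that repeat a pose let the fingers close. It gives the time, the measured TCP pose, the force, the opening and the grip force at its end, in the units of the state.
- env.get_obs(): the state, without advancing time (a new reading comes with each control period).
- optics.camera(name): name is "side" or "top"; returns a dict with "frame" (420x560x3 uint8, blue, green, red), "K" (3x3 intrinsics, pixels), "cam_to_world" (4x4, takes a point from camera to world coordinates). Camera axes: x right, y down, z forward; pixel columns grow to the right and rows downward; lengths in m; the calibration is good to about 2 mm. A picture is of the moment at which its call begins. There is no depth.
- ticket.job_done(): hands the job in; it is judged then, once.
The state is a dict: "t": time; "qpos": joint angles; "joint_velocities": joint speeds; "joint_efforts": joint torques, N m; "tcp_pos": TCP position; "tcp_rot": TCP orientation; "ft_force": force on the tool from outside, world axes, zero at the start; "ft_torque": the same for the moment, N m; "finger_gap": opening from 0.0 (shut) to 1.0 (fully open); "grasp_force": force on a finger pad.
Only numpy, scipy, OpenCV 4.12 (cv2) and the standard library are available. Lean on these libraries where they do the work, as an engineer would, in place of code of your own. Each camera call takes 0.05 s, during which the arm holds its last target. There are 200 camera calls.

## Working session

There is one attempt and no reset: what is moved stays moved. The work goes in short steps, Python scripts to look and compute and a tool call to move; the robot and the scene stay as the last step left them, time stands still between calls to the robot, and variables do not carry over. Pictures are saved under pics/ and viewed, at most 10 in all, crops included, and the job is handed in when it is done.

Besides the shell and the picture viewer there is one more tool, called after ">>>" as a command line: name --argument value ..., lists and objects as JSON in quotes. play_rows: Moves the arm, as the interface text tells. Its arguments: {"type":"object","properties":{"targets":{"type":"array","items":{"type":"array"}},"squeeze":{"type":"number"}},"required":["targets"]}

```bash
mkdir -p pics
python3 - <<'E'
from plant import env,optics
import cv2,numpy as np
for n in("top","side"):
    c=optics.camera(n);cv2.imwrite(f"pics/{n}0.png",c["frame"]);np.savez(f"{n}.npz",K=c["K"],T=c["cam_to_world"]);print(n,c["K"].round(1).tolist(),c["cam_to_world"].round(3).tolist())
o=env.get_obs();print(o["t"],o["tcp_pos"],o["tcp_rot"],o["finger_gap"])
E
```

```text
top [[405.1, 0.0, 279.1], [0.0, 405.1, 209.0], [0.0, 0.0, 1.0]] [[0.005, -0.979, 0.206, 0.321], [-1.0, -0.006, -0.004, -0.226], [0.005, -0.206, -0.979, 1.033], [0.0, 0.0, 0.0, 1.0]]
side [[475.2, 0.0, 283.7], [0.0, 475.2, 215.5], [0.0, 0.0, 1.0]] [[0.869, -0.308, 0.386, 0.111], [-0.494, -0.565, 0.661, -0.905], [0.015, -0.765, -0.644, 0.741], [0.0, 0.0, 0.0, 1.0]]
0.1 [0.15558396 0.47460146 0.24749228] [[-9.50237797e-01  3.11524876e-01 -6.16625710e-04]
 [ 3.11525486e-01  9.50236036e-01 -1.82938808e-03]
 [ 1.60400756e-05 -1.93044832e-03 -9.99998137e-01]] 0.9979688420124707
```

View pics/top0.png

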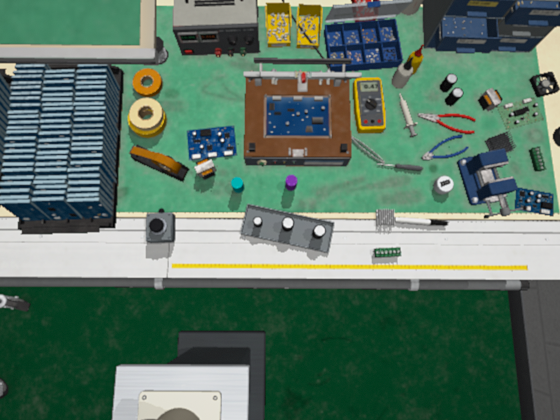

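View pics/side0.png

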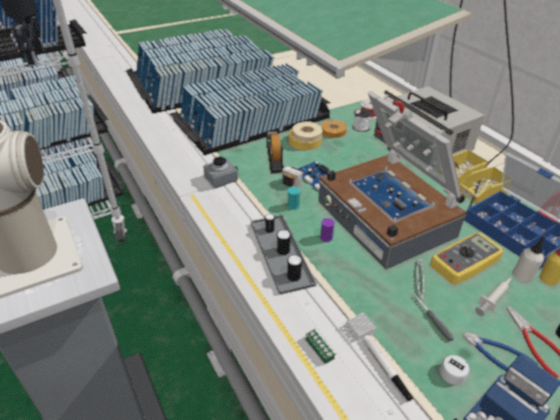

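The top picture shows the tray around (288,230). Candidates for the small capacitor are (257,221), (288,224) and (319,231). The look-alikes are turquoise (237,184), purple (291,183) and two black ones on the mat (449,82), (455,97), all outside the tray. The box is at (159,227). The left capacitor looks smallest, so I'll check it in a crop.

Run:
```python
import cv2,numpy as np
a=cv2.imread("pics/top0.png")[195:260,135:345];b=cv2.imread("pics/side0.png")[145:295,190:340]
a=cv2.resize(a,None,fx=3.8,fy=3.8,interpolation=cv2.INTER_CUBIC);b=cv2.resize(b,None,fx=2.2,fy=2.2,interpolation=cv2.INTER_CUBIC)
o=np.zeros((a.shape[0]+b.shape[0],a.shape[1],3),np.uint8);o[:a.shape[0]]=a;o[a.shape[0]:,:b.shape[1]]=b
print(a.shape,b.shape);cv2.imwrite("pics/crop.png",o)
```

```text
(247, 798, 3) (330, 330, 3)
```

View pics/crop.png

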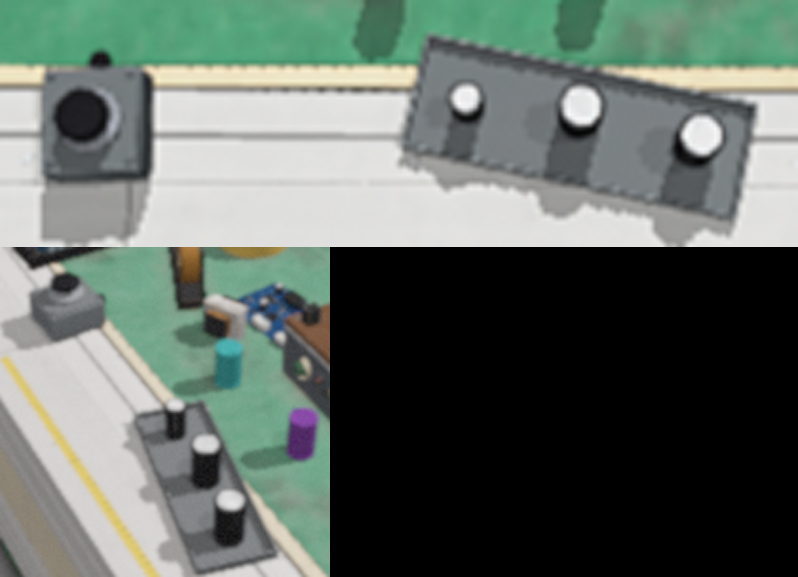

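The crop shows the small one is clearly the left capacitor: top view crop (466,100), side view crop (176,406). The two full-size tops are at (581,107) and (700,137), and the button at (82,117).

```bash
cat > h.py <<'E'
import numpy as np
C={n:np.load(n+".npz") for n in("top","side")}
def back(n,uv,z):
    K,T=C[n]["K"],C[n]["T"]; d=T[:3,:3]@np.linalg.solve(K,[*uv,1]); o=T[:3,3]
    return o+d*(z-o[2])/d[2]
def proj(n,p):
    K,T=C[n]["K"],C[n]["T"]; q=K@(T[:3,:3].T@(np.array(p)-T[:3,3])); return q[:2]/q[2]
def shift(o,p): return np.array(o["tcp_rot"]).T@(np.array(p)-o["tcp_pos"])*100
E
python3 - <<'E'
from h import *
for k,t,s,z in(("small",(466,100),(176,159),.045),("bigA",(581,107),(206,196),.053),("bigB",(700,137),(230,253),.053),("btn",(82,117),(65,35),.065)):
    t=(np.array(t)+.5)/3.8-.5+[135,195]; s=(np.array(s)+.5)/2.2-.5+[190,145]
    print(k,back("top",t,z).round(4),back("side",s,z).round(4))
c=[back("top",(np.array(p)+.5)/3.8-.5+[135,195],.011) for p in((430,38),(755,103),(733,217),(402,150))]
print(np.round(c,3).tolist(),np.linalg.norm(c[0]-c[1]),np.linalg.norm(c[1]-c[2]))
E
```

```text
small [ 0.4983 -0.1767  0.045 ] [ 0.4988 -0.1798  0.045 ]
bigA [ 0.4927 -0.2515  0.053 ] [ 0.4935 -0.2515  0.053 ]
bigB [ 0.4735 -0.3281  0.053 ] [ 0.4744 -0.3299  0.053 ]
btn [0.4822 0.0663 0.065 ] [0.4803 0.0572 0.065 ]
[[0.547, -0.15, 0.011], [0.503, -0.37, 0.011], [0.427, -0.354, 0.011], [0.47, -0.133, 0.011]] 0.2243284549160783 0.07868253874587218
```

>>> play_rows --targets '[[[-5,-5,0],10,1],[[-11,-11,0],20,1],[[-17,-17,0],30,1],[[-23,-23,0],40,1],[[-29,-29,0],50,1],[[-35,-34,0],60,1],[[-40,-39,0],60,1],[[-44,-43,0],60,1]]' --squeeze 20

```text
t: 1.1
tcp_pos: [0.3866, 0.0294, 0.2483]
tcp_rot: [[-0.205, 0.979, 0.0], [0.979, 0.205, 0.0], [0.0, 0.001, -1.0]]
ft_force: [0.8, 1.6, 0.3]
finger_gap: -0.002
grasp_force: 0.0
```

Run:
```python
from h import *
from plant import env
o=env.get_obs();print(o["t"],o["tcp_pos"],np.round(o["qpos"],2),o["finger_gap"],shift(o,[.4985,-.178,.082]))
```

```text
1.1 [0.38661905 0.02942786 0.24827902] [ 0.08  0.02 -0.26  1.3   0.    1.44] -0.001763012557897706 [-22.60094326   6.6865514   16.62561803]
```

>>> play_rows --targets '[[[0,0,0],0,1],[[0,0,0],0,1]]'

```text
t: 1.35
tcp_pos: [0.3856, 0.0312, 0.2479]
tcp_rot: [[-0.204, 0.979, -0.002], [0.979, 0.204, 0.0], [0.001, -0.001, -1.0]]
ft_force: [0.1, -0.4, -0.3]
finger_gap: 0.002
grasp_force: 0.0
```

Run:
```python
from h import *
from plant import env
o=env.get_obs();print(o["t"],o["tcp_pos"],o["tcp_rot"].round(3).tolist(),shift(o,[.4985,-.178,.082]))
```

```text
1.35 [0.38559621 0.03118976 0.24786378] [[-0.204, 0.979, -0.002], [0.979, 0.204, 0.0], [0.001, -0.001, -1.0]] [-22.79219902   6.81249081  16.56169659]
```

>>> play_rows --targets '[[[-5,1.5,0],0,1],[[-10,3,0],0,1],[[-15,4.5,1],0,1],[[-20,6,4],0,1],[[-22.8,6.8,8],0,1],[[-22.8,6.8,12],0,1],[[-22.8,6.8,12],0,1],[[-22.8,6.8,12],0,1]]'

```text
t: 2.35
tcp_pos: [0.5004, -0.1763, 0.1296]
tcp_rot: [[-0.208, 0.978, 0.001], [0.978, 0.208, -0.0], [-0.001, 0.001, -1.0]]
ft_force: [0.1, -0.5, 0.2]
finger_gap: -0.001
grasp_force: 0.0
```

Run:
```python
from h import *
from plant import env,optics
import cv2
o=env.get_obs();print(o["t"],o["tcp_pos"],np.round(o["qpos"],2),shift(o,[.4985,-.178,.082]))
tip=o["tcp_pos"]+.017*np.array(o["tcp_rot"])[:,2]; print(tip,"side px",proj("side",tip),"in crop",(proj("side",tip)-[215,165])*5.3)
f=optics.camera("side")["frame"];cv2.imwrite("pics/s1.png",cv2.resize(f[165:275,215:325],None,fx=5.3,fy=5.3,interpolation=cv2.INTER_CUBIC))
```

```text
2.35 [ 0.50037261 -0.17629302  0.12964689] [-0.34  0.38 -0.12  1.07  0.    1.02] [-0.12522348 -0.22404874  4.76451295]
[ 0.50039333 -0.17629863  0.1126469 ] side px [269.48239961 192.20065808] in crop [288.75671796 144.1634878 ]
```

View pics/s1.png

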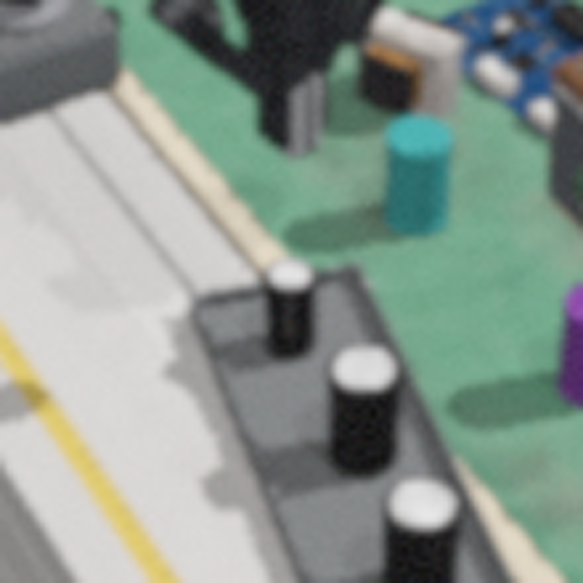

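The tip at (290,148) agrees with its prediction (289,144), with the small capacitor's top below it at (291,275). Lowering now.

>>> play_rows --targets '[[[-0.1,-0.2,1.5],0,1],[[-0.1,-0.2,3],0,1],[[-0.1,-0.2,4.2],0,1],[[-0.1,-0.2,4.7],0,1],[[-0.1,-0.2,4.7],0,1],[[-0.1,-0.2,4.7],0,1],[[-0.1,-0.2,4.7],0,1],[[-0.1,-0.2,4.7],0,1]]'

```text
t: 3.4
tcp_pos: [0.498, -0.1793, 0.0817]
tcp_rot: [[-0.205, 0.979, 0.001], [0.979, 0.205, -0.0], [-0.0, 0.001, -1.0]]
ft_force: [-0.2, -1.7, -0.9]
finger_gap: -0.002
grasp_force: 0.0
```

Run:
```python
from h import *
from plant import env,optics
import cv2
o=env.get_obs();print(o["t"],o["tcp_pos"],shift(o,[.4985,-.178,.082]),"btn",shift(o,[.481,.062,.12]))
f=optics.camera("side")["frame"][145:255,200:310];g=optics.camera("top")["frame"][190:260,130:290]
a=cv2.resize(f,(500,500),interpolation=cv2.INTER_CUBIC);cv2.imwrite("pics/s2.png",a)
```

```text
3.4 [ 0.49797256 -0.17926299  0.08167087] [ 0.11276482  0.0775739  -0.03290816] btn [23.95923873  3.29522435 -3.840126  ]
```

View pics/s2.png

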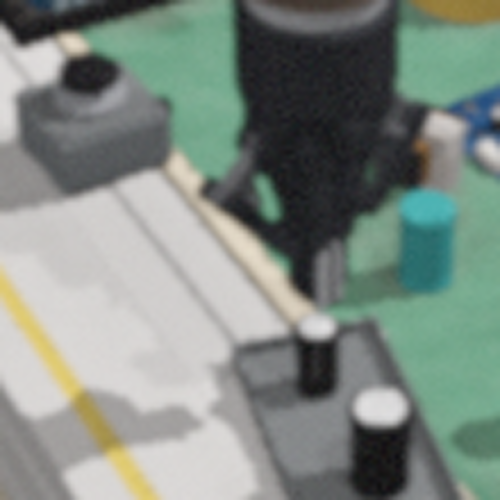

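Tip at (317,298) is about 2 cm above the small cap's top at (318,327). Holding here.

>>> play_rows --targets '[[[0.1,0,0],0,1],[[0.1,0,0],0,1],[[0.1,0,0],0,1],[[0.1,0,0],0,1],[[0.1,0,0],0,1],[[0.1,0,0],0,1],[[0.1,0,0],0,1],[[0.1,0,0],0,1]]'

```text
t: 4.5
tcp_pos: [0.4975, -0.1782, 0.0813]
tcp_rot: [[-0.205, 0.979, -0.0], [0.979, 0.205, -0.0], [-0.0, -0.0, -1.0]]
ft_force: [0.6, 0.4, 0.1]
finger_gap: -0.002
grasp_force: 0.0
```

>>> play_rows --targets '[[[0,0,0],0,1],[[0,0,0],0,1],[[0,0,0],0,1],[[0,0,0],0,1],[[0,0,0],0,1],[[0,0,0],0,1],[[0,0,0],0,1],[[0,0,0],0,1]]'

```text
t: 5.5
tcp_pos: [0.4975, -0.1782, 0.0813]
tcp_rot: [[-0.205, 0.979, 0.0], [0.979, 0.205, -0.0], [-0.0, 0.0, -1.0]]
ft_force: [0.6, 0.0, 0.2]
finger_gap: -0.002
grasp_force: 0.0
```

>>> play_rows --targets '[[[0,0,0],0,1],[[0,0,0],0,1],[[0,0,0],0,1],[[0,0,0],0,1],[[0,0,0],0,1],[[0,0,0],0,1],[[0,0,0],0,1],[[0,0,0],0,1]]'

```text
t: 6.5
tcp_pos: [0.4975, -0.1782, 0.0813]
tcp_rot: [[-0.205, 0.979, 0.0], [0.979, 0.205, 0.0], [0.0, 0.0, -1.0]]
ft_force: [-0.3, 0.3, 0.5]
finger_gap: -0.001
grasp_force: 0.0
```

Run:
```python
from h import *
from plant import env
o=env.get_obs();print(o["t"],o["tcp_pos"])
print("box top ctr",back("top",(np.array((92,124))+.5)/3.8-.5+[135,195],.04),"btn side",back("side",np.array((91,71))/4.545+[199.6,144.6],.065))
print("btn",shift(o,[.481,.062,.12]))
```

```text
6.5 [ 0.49754229 -0.17818761  0.08131641]
box top ctr [0.48177996 0.06703741 0.04      ] btn side [0.48188257 0.05852306 0.065     ]
btn [23.84673868  3.31265761 -3.86793003]
```

>>> play_rows --targets '[[[0,0,-3],0,1],[[0,0,-7],0,1],[[5,0.7,-7],0,1],[[10,1.4,-7],0,1],[[15,2.1,-7],0,1],[[20,2.8,-7],0,1],[[24,3.3,-7],0,1],[[24,3.3,-7],0,1]]'

```text
t: 7.5
tcp_pos: [0.4802, 0.0658, 0.1514]
tcp_rot: [[-0.21, 0.978, 0.0], [0.978, 0.21, 0.0], [0.0, 0.0, -1.0]]
ft_force: [0.8, -0.3, 0.1]
finger_gap: 0.001
grasp_force: 0.0
```

>>> play_rows --targets '[[[0,0,2],0,1],[[0,0,4],0,1],[[0,0,5],0,1],[[0,0,5],0,1],[[0,0,5],0,1]]'

```text
t: 8.12
tcp_pos: [0.4811, 0.0632, 0.1019]
tcp_rot: [[-0.205, 0.979, 0.001], [0.979, 0.205, 0.0], [-0.0, 0.001, -1.0]]
ft_force: [0.1, -0.1, 0.6]
finger_gap: 0.002
grasp_force: 0.0
```

Run:
```python
from h import *
from plant import env,optics
import cv2
o=env.get_obs();print(o["t"],o["tcp_pos"],shift(o,[.481,.064,.082]),o["ft_force"])
f=optics.camera("side")["frame"][110:220,160:270];g=optics.camera("top")["frame"][170:260,100:200]
cv2.imwrite("pics/s3.png",np.hstack([cv2.resize(x,(400,400),interpolation=cv2.INTER_CUBIC) for x in(f,g)]))
```

```text
8.125 [0.48114385 0.06316186 0.10193583] [8.53778285e-02 8.39771920e-04 1.99356822e+00] [ 0.12308412 -0.05028037  0.6009257 ]
```

View pics/s3.png

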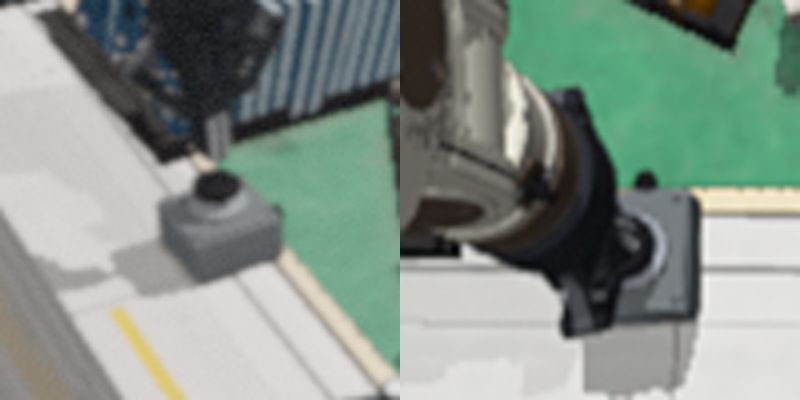

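The tip at (213,155) is above the button (215,183). Pressing in slow steps.

>>> play_rows --targets '[[[0,0,0.8],0,1],[[0,0,1.5],0,1],[[0,0,1.9],0,1],[[0,0,2.1],0,1],[[0,0,2.3],0,1],[[0,0,2.5],0,1],[[0,0,2.6],0,1],[[0,0,2.6],0,1]]'

```text
t: 9.22
tcp_pos: [0.4806, 0.0635, 0.0752]
tcp_rot: [[-0.205, 0.979, 0.0], [0.979, 0.205, -0.0], [-0.0, 0.0, -1.0]]
ft_force: [-0.4, 0.3, 1.0]
finger_gap: -0.003
grasp_force: 0.5
```

>>> play_rows --targets '[[[0,0,0.1],0,1],[[0,0,0.1],0,1]]'

```text
t: 9.48
tcp_pos: [0.4808, 0.0635, 0.0748]
tcp_rot: [[-0.205, 0.979, 0.001], [0.979, 0.205, 0.0], [-0.0, 0.001, -1.0]]
ft_force: [-2.7, 0.0, 5.4]
finger_gap: -0.002
grasp_force: 2.8
```

>>> play_rows --targets '[[[0,0,0.1],0,1],[[0,0,0.1],0,1]]'

```text
t: 9.72
tcp_pos: [0.4809, 0.0635, 0.0746]
tcp_rot: [[-0.205, 0.979, 0.001], [0.979, 0.205, 0.0], [-0.0, 0.001, -1.0]]
ft_force: [-4.9, 0.1, 12.2]
finger_gap: 0.001
grasp_force: 6.0
```

Bottomed out: TCP z is 0.0746 against 0.075 expected, and the force climbs past 4 N. One last nudge, then back off.

>>> play_rows --targets '[[[0,0,0.1],0,1],[[0,0,0.1],0,1],[[0,0,-0.5],0,1],[[0,0,-3],0,1],[[0,0,-8],0,1],[[0,0,-12],0,1],[[0,0,-12],0,1],[[0,0,-12],0,1]]'

```text
t: 10.72
tcp_pos: [0.4804, 0.0634, 0.1926]
tcp_rot: [[-0.205, 0.979, -0.0], [0.979, 0.205, -0.0], [-0.0, -0.0, -1.0]]
ft_force: [-0.4, -0.7, -0.2]
finger_gap: -0.001
grasp_force: 0.0
```

>>> play_rows --targets '[[[0,-5,0],0,1],[[0,-10,0],0,1],[[0,-14,0],0,1],[[0,-14,0],0,1],[[0,-14,0],0,1]]'

```text
t: 11.35
tcp_pos: [0.3438, 0.0348, 0.1927]
tcp_rot: [[-0.205, 0.979, -0.0], [0.979, 0.205, 0.0], [0.0, -0.0, -1.0]]
ft_force: [0.2, 0.4, -1.2]
finger_gap: 0.004
grasp_force: 0.0
```

Run:
```python
from h import *
from plant import env,optics
import cv2
o=env.get_obs();print(o["t"],o["tcp_pos"],o["ft_force"])
f=optics.camera("side")["frame"][125:295,180:350];g=optics.camera("top")["frame"][130:280,130:345]
cv2.imwrite("pics/s4.png",np.hstack([cv2.resize(x,s,interpolation=cv2.INTER_CUBIC) for x,s in((f,(300,300)),(g,(430,300)))]))
```

```text
11.35 [0.34384318 0.03477126 0.19271534] [ 0.17251398  0.42227092 -1.21748595]
```

View pics/s4.png

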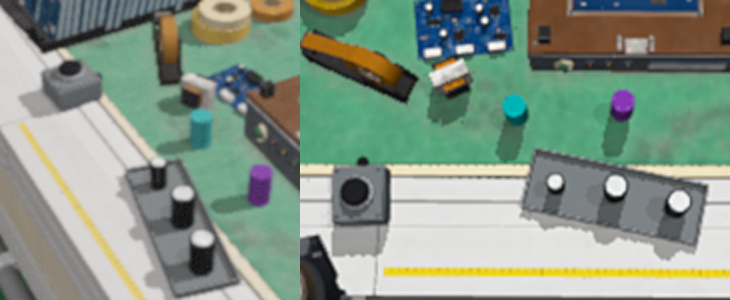

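The button (70,68) sits lower on its collar. The three capacitors at (158,165), (182,195) and (202,240) are undisturbed, and the arm is clear.

```bash
python3 -c "
from plant import ticket
print(ticket.job_done())"
```

```text
the job is handed in; nothing more can be done
None
```

I pointed at the small capacitor (the left one in the tray) from 2 cm above for over two seconds, then pressed the palm button fully down and backed off with the tray, capacitors and loose parts left as they were; the job is handed in, but no verdict came back.

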